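Stand the fallen spray can up and close the bottle lane

ROBOT

A 6-joint arm with a two-finger parallel gripper is mounted at the origin on a cart in front of the work surface, level with it; the furniture and walls round the work are solid. World frame = base frame: x ahead of the robot, y to its left, z up, the work surface at z = 0. Lengths are in m, angles in rad, forces in N, time in s.
With the tool pointing down it reaches from about 0.35 to 0.85 m from the base axis. Payload 8.1 kg.
Tool frame: the origin (TCP) lies at the very end of the fingers, on their centre line; the grasp point (between the pads) lies 19 mm behind it; z points along the fingers, y is the direction in which the jaws open and shut (so a half turn about z gives the same grasp; the last joint's range is limited). The gripper opens to 93 mm and grips with 3 to 60 N. Pads are 15 mm wide; open, the fingers measure 128 mm over their backs; the gripper's body (75 mm by 188 mm) begins 65 mm behind the grasp point.
Start: joints at [1.25, 0.13, 1.488, -0, 1.523, -0.085], TCP at [0.14, 0.583, 0.219] pointing down, gripper open.
Joint ranges: [-2.96, 2.96], [-0.89, 2.26], [0.02, 2.5], [-1.34, 4.48], [0, 2.73], [-2.66, 2.66]. Speed limits (rad/s): [2.39, 2.39, 2.79, 3.14, 3.14, 3.14].

INTERFACE

Orientations are given as a rotation vector (axis times angle).
In Python, from plant import robot gives the robot as it stands.
- The arm moves only by the shell command python3 -m pendant 'ROWS' [OPENING] [FORCE]. ROWS is JSON, a list of rows, each an object with "delta_pos": the shift along the tool's x, y, z in m, a list of three; "spin": the turn about the tool's z in rad. In form: [{"delta_pos": [dx, dy, dz], "spin": spin}, ...]. A call has 1 to 10 rows; each row is the pose to reach, as a shift and turn from the pose measured when the call began, along the tool's axes at that moment; what a row does not reach only later rows make up. A row lasts 1/10 s, in which the tool goes at most 50 mm and 8.59 degrees, less where a joint would pass 70% of its speed; a pose out of reach is approached as far as the arm can. A call with a gripper value outside its range is refused whole. OPENING is the closure, from -1 (fully open) to 1 (shut), set as the call begins (- or left out, the last holds). The fingers move at their own pace and stop on an object; FORCE is the grip in N (left out, the last holds). Time passes only in rows, so rows that repeat a pose let the fingers close. It gives the time, the measured TCP pose, the force and the opening at its end, in the units of the state.
- robot.read_state(): the state, without advancing time (a new reading comes with each control period).
- robot.read_camera(name): name is "scene" or "top" or "wrist"; returns a dict with "color" (420x560x3 uint8, blue, green, red), "camera_matrix" (3x3 intrinsics, pixels), "R" (3x3) and "t" (3): a world point X has camera coordinates R X + t. Camera axes: x right, y down, z forward; pixel columns grow to the right and rows downward; lengths in m; the calibration is good to about 2 mm. A picture is of the moment at which its call begins. There is no depth.
- robot.close_job(): hands the job in, once; it reports no verdict.
Trained networks look in the newest picture that a camera, given by its name, has taken for a name from the list of things; names that differ only in an ending like _2 or _b are one class to them, and where a whole thing is asked for, a point or a joint stands for the part that bears it (a point fixed in the world has none). Each returns a list of dicts, best first, with "score" (0 to 1); they miss things now and then, are a little off and sometimes report something else, mostly with a low value. They report only what shows in the picture. A call takes as long as a camera call.
- robot.outline_of(camera, label): "mask" (420x560 bool, what is visible of it).
- robot.mark_of(camera, label): "location" ([x, y, z] in m, in the coordinates of the camera as it stood for that picture, good to about 4 mm: a listed point, or the origin of a listed thing).
The state is a dict: "t": time; "q": joint angles; "dq": joint speeds; "joint_torque": joint torques, N m; "tool_pos": TCP position; "orientation": TCP orientation; "force": force on the tool from outside, world axes, zero at the start; "wrist_torque": the same for the moment, N m; "opening": finger opening in m.
Only numpy, scipy, OpenCV 4.12 (cv2) and the standard library are available. Lean on these libraries where they do the work, as an engineer would, in place of code of your own. Each camera call takes 0.05 s, during which the arm holds its last target.

TASK

One spray can has fallen over in the bottle lane, because the sliding follower was left standing back. Stand the can upright again in the lane, between the two tall ones at the closed end and the squat tin, then slide the follower up until the whole row stands snug against the end wall. Do not tip over any of the others or ram the row, and leave the things lying around the lane where they are.

Things in the scene. Friction and masses are not known exactly. Their poses are not given: they have to be found in the camera images.
- lane: fixed sheet-steel trough, 504 mm long. Origin on the bench on its centre line; x across, y along it towards the closed end, z up. Inside x from -30 to +30 mm; floor 3 mm above the bench; lips to 11 mm high, 33 mm out. End wall 90 mm high, inner face at y = +190 mm. Order from the wall: two tall things standing, the fallen can, the squat tin, the follower; tail end at y = -310 mm
- fallen_can_mid (a point): spray can lying in the lane, foot towards the closed end, cap towards the tin: 140 mm long; the body, 50 mm across, reaches 107 mm from the foot, the last 33 mm are the cap, 44 mm across; 0.14 to 0.28 kg, balanced about 63 mm from the foot. Point at its centre, half-way along the axis; own z from foot to cap. Point is 28 mm above the bench lying, 73 mm when upright in the lane
- standing_can_mid (a point): a spray can like the fallen one that stands upright in the lane near the end wall, 50 mm across, 140 mm high; the point is at its centre, half-way up; z runs up from foot to cap. It may stand first or second from the end wall
- squeeze_bottle_mid (a point): a white plastic bottle with narrow flip-top cap standing in the lane near the end wall, 50 mm across, 140 mm high; the point is at its centre, half-way up; z runs up from foot to cap. It may stand first or second from the end wall
- squat_tin_mid (a point): a squat tin standing in the lane between the fallen can and the follower, 50 mm across, 50 mm high; the point is at its centre, half-way up; z up
- follower (a joint): how far (m, 0 to 0.24) the sliding follower stands from its rearmost place; grows towards the closed end. Its flat front plate (56 mm wide, top 66 mm above the bench) lies at y = -0.235 + value in the lane's frame. Slides along the lane only, with about 3 N of friction (bumps of 12 N and more as it gathers the row), and stays where left. A closed row stops it near 0.225
- follower_grip (a point): point in the follower's upright black grip block, 44 mm behind its front plate, 80 mm above the bench. The block is 34 mm wide across the lane, 14 mm thick along it, and reaches from 62 to 96 mm above the bench; axes as the lane's
- pen_blue: bystander: ball pen lying on the bench in front of the lane, 8x144x10 mm, origin under its centre
- marker_black: bystander: black marker lying on the bench in front of the lane, 13x149x14 mm, origin under its centre
- putty_tin: bystander: flat round tin behind the lane, 62 mm across, 23 mm high, origin under its centre
- pliers: bystander: pliers lying behind the lane, 58x178x12 mm, origin under their centre
- tape_measure: bystander: tape measure beyond the closed end, 33x79x65 mm, origin under its centre

How it is judged:
By the outcome, as a careful person would: the job done as asked, in the order asked, and still so for the second after the job is handed in, with the robot touching nothing.
It also fails if it takes over 61 s, if anything falls off the work surface, if the arm or the gripper's body presses on something with over 40 N, if the wrist force passes 120 N, or if a joint passes its speed limit or range.

## Working session

There is one attempt and no reset: what is moved stays moved. The work goes in short steps, Python scripts to look and compute and a shell command to move; the robot and the scene stay as the last step left them, time stands still between calls to the robot, and variables do not carry over. Pictures are saved under pics/ and viewed, and the job is handed in when it is done.

```bash
ls; mkdir -p pics
cat > h.py <<'E'
from plant import robot
import numpy as np, cv2
from scipy.spatial.transform import Rotation as Ro
def cam(n,f=None):
    c=robot.read_camera(n)
    if f: cv2.imwrite('pics/'+f,c['color'])
    return c
def mark(n,c,l):
    r=robot.mark_of(n,l)
    return [(round(float(d['score']),2),np.round(np.array(c['R']).T@(np.array(d['location'])-np.array(c['t'])),4).tolist()) for d in r[:2]]
def tool():
    s=robot.read_state(); R=Ro.from_rotvec(s['orientation']).as_matrix()
    return s,R
E
python3 - <<'E'
from h import *
for n in ['scene','top','wrist']:
    c=cam(n,n+'0.png')
    print(n)
    for l in ['lane','fallen_can_mid','standing_can_mid','squeeze_bottle_mid','squat_tin_mid','follower_grip','pen_blue','marker_black','putty_tin','pliers','tape_measure']:
        print(l,mark(n,c,l))
s,R=tool();print(s['t'],s['tool_pos'],R.round(3),s['opening'])
E
```

```text
pics
scene
lane [(0.66, [0.4928, 0.0324, -0.0006])]
fallen_can_mid [(0.59, [0.4911, 0.0215, 0.0211])]
standing_can_mid []
squeeze_bottle_mid [(0.59, [0.4701, 0.1367, 0.0714])]
squat_tin_mid [(0.74, [0.5191, -0.1256, 0.0289]), (0.16, [0.4581, 0.1891, 0.0715])]
follower_grip [(0.66, [0.5428, -0.2342, 0.0779])]
pen_blue [(0.56, [0.3722, 0.1369, 0.0013])]
marker_black [(0.67, [0.4162, -0.0713, 0.0026])]
putty_tin [(0.69, [0.5719, 0.1394, 0.0011])]
pliers [(0.9, [0.6189, -0.0664, -0.0042])]
tape_measure [(0.77, [0.4252, 0.3007, 0.0013])]
top
lane [(0.96, [0.4947, 0.0359, 0.0025])]
fallen_can_mid [(0.7, [0.4909, 0.0237, 0.0245]), (0.53, [0.3695, 0.132, 0.0005])]
standing_can_mid [(0.6, [0.4617, 0.1892, 0.0726])]
squeeze_bottle_mid [(0.74, [0.4731, 0.1342, 0.0748])]
squat_tin_mid [(0.95, [0.5187, -0.126, 0.0262])]
follower_grip [(0.85, [0.5413, -0.2374, 0.0795])]
pen_blue [(0.63, [0.5377, -0.2387, 0.0798]), (0.62, [0.3715, 0.1327, 0.0006])]
marker_black [(0.85, [0.4155, -0.0693, -0.0017])]
putty_tin [(0.6, [0.5726, 0.1447, -0.0046])]
pliers [(0.65, [0.6157, -0.0613, -0.0012]), (0.59, [0.5396, -0.2354, 0.0814])]
tape_measure [(0.61, [0.4223, 0.3048, -0.0006])]
wrist
lane []
fallen_can_mid []
standing_can_mid []
squeeze_bottle_mid []
squat_tin_mid []
follower_grip []
pen_blue []
marker_black []
putty_tin []
pliers []
tape_measure [(0.85, [0.4216, 0.2997, 0.0003])]
1.8 [0.14015318 0.58341325 0.21865502] [[-0.972  0.234  0.   ]
 [ 0.234  0.972  0.   ]
 [-0.     0.    -1.   ]] 0.09279897102121698
```

View pics/scene0.png

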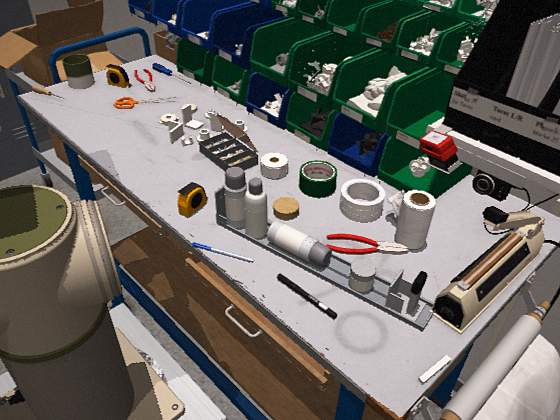

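View pics/top0.png

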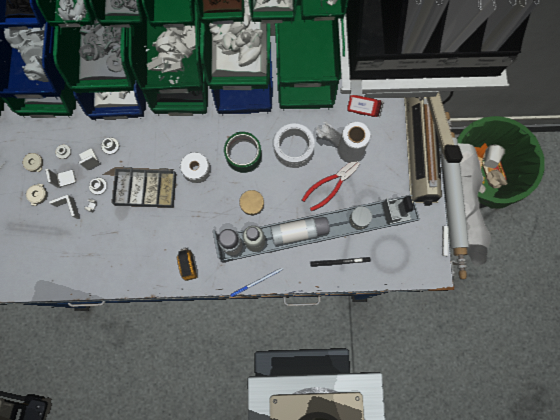

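The scene shows the lane running from the wall and tall pair at scene pixels (235–255, 200) to the follower at (410, 290). The fallen can is at (300, 243) and the tin at (363, 275). Top view agrees, with the can at (300, 232). The standing can is first from the wall, then the bottle. The marks fit the picture.

```bash
cat >> h.py <<'E'
YAW=0.188; O=np.array([0.4937,0.034])
def lane2w(x,y):
    c,s=np.cos(YAW),np.sin(YAW); return O+np.array([c*x-s*y,s*x+c*y])
def w2lane(p):
    c,s=np.cos(YAW),np.sin(YAW); d=np.array(p[:2])-O; return np.array([c*d[0]+s*d[1],-s*d[0]+c*d[1]])
def delta(p,yaw=None):
    s,R=tool(); d=R.T@(np.array(p)-s['tool_pos'])
    a=np.arctan2(R[1,1],R[0,1]); sp=a-(YAW if yaw is None else yaw)
    return d.round(4), round((sp+np.pi/2)%np.pi-np.pi/2,4)
E
python3 - <<'E'
from h import *
p=lane2w(-0.003,-0.064);print(p,delta([p[0],p[1],0.2]))
E
```

```text
[ 0.50271411 -0.029433  ] (array([-0.4957, -0.5112,  0.0186]), np.float64(1.147))
```

```bash
python3 -m pendant '[{"delta_pos":[-0.015,-0.015,0],"spin":0.05},{"delta_pos":[-0.04,-0.04,0],"spin":0.15},{"delta_pos":[-0.07,-0.072,0],"spin":0.25},{"delta_pos":[-0.1,-0.104,0],"spin":0.37},{"delta_pos":[-0.132,-0.136,0],"spin":0.49},{"delta_pos":[-0.164,-0.17,0],"spin":0.61},{"delta_pos":[-0.196,-0.203,0],"spin":0.73},{"delta_pos":[-0.228,-0.236,0],"spin":0.85},{"delta_pos":[-0.26,-0.268,0],"spin":0.97},{"delta_pos":[-0.29,-0.3,0],"spin":1.08}]' -1 8
python3 - <<'E'
from h import *
p=lane2w(-0.003,-0.064);print(p,delta([p[0],p[1],0.2]))
E
```

```text
t: 2.8
tool_pos: [0.3528, 0.2223, 0.219]
orientation: [1.927, 2.481, 0.002]
force: [0.7, 0.9, 0.0]
opening: 0.093
[ 0.50271411 -0.029433  ] (array([-0.281 ,  0.0829,  0.019 ]), np.float64(0.0622))
```

```bash
python3 -m pendant '[{"delta_pos":[-0.03,0.009,0.0],"spin":0.02},{"delta_pos":[-0.07,0.021,0.0],"spin":0.04},{"delta_pos":[-0.11,0.033,0],"spin":0.062},{"delta_pos":[-0.15,0.045,0],"spin":0.062},{"delta_pos":[-0.19,0.057,0],"spin":0.062},{"delta_pos":[-0.225,0.067,0.005],"spin":0.062},{"delta_pos":[-0.255,0.076,0.01],"spin":0.062},{"delta_pos":[-0.272,0.081,0.015],"spin":0.062},{"delta_pos":[-0.281,0.083,0.019],"spin":0.062},{"delta_pos":[-0.281,0.083,0.019],"spin":0.062}]'
python3 - <<'E'
from h import *
for n in ['wrist','top']:
    c=cam(n,n+'1.png')
    print(n)
    for l in ['lane','fallen_can_mid','standing_can_mid','squeeze_bottle_mid','squat_tin_mid','follower_grip']:
        m=mark(n,c,l); print(l,m,[w2lane(x[1]).round(4) for x in m])
s,R=tool();print(s['t'],s['tool_pos'],R.round(3),s['opening'])
E
```

```text
t: 3.8
tool_pos: [0.5024, -0.0295, 0.1991]
orientation: [-2.003, -2.419, -0.0]
force: [-1.1, 0.2, 0.7]
opening: 0.0932
wrist
lane [] []
fallen_can_mid [(0.82, [0.4909, 0.0216, 0.022])] [array([-0.0051, -0.0117])]
standing_can_mid [(0.28, [0.5416, -0.2335, 0.0789])] [array([-0.0029, -0.2717])]
squeeze_bottle_mid [] []
squat_tin_mid [(0.63, [0.5237, -0.1261, 0.0282])] [array([-0.0005, -0.1629])]
follower_grip [(0.61, [0.5397, -0.2354, 0.0777])] [array([-0.0052, -0.2733])]
top
lane [(0.87, [0.4947, 0.0346, 0.0036])] [array([0.0011, 0.0004])]
fallen_can_mid [(0.69, [0.4909, 0.0264, 0.0234])] [array([-0.0042, -0.0069])]
standing_can_mid [(0.62, [0.4634, 0.1886, 0.0753])] [array([-0.0009,  0.1575])]
squeeze_bottle_mid [(0.89, [0.4715, 0.1345, 0.075])] [array([-0.003 ,  0.1029])]
squat_tin_mid [(0.67, [0.5199, -0.1235, 0.0289])] [array([-0.0037, -0.1596])]
follower_grip [(0.74, [0.5403, -0.2387, 0.0775]), (0.47, [0.5186, -0.1246, 0.0309])] [array([-0.0052, -0.2766]), array([-0.0052, -0.1605])]
4.5 [ 0.50278675 -0.02933165  0.20005718] [[-0.187  0.982  0.001]
 [ 0.982  0.187  0.   ]
 [ 0.     0.001 -1.   ]] 0.09269433404309883
```

View pics/wrist1.png

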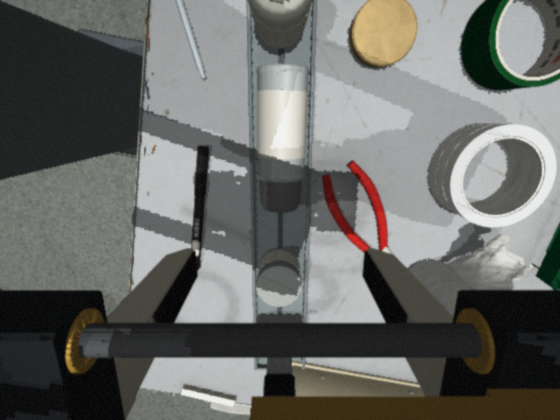

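```bash
cat >> h.py <<'E'
def back(c,u,v,z):
    K=np.array(c['camera_matrix']);R=np.array(c['R']);t=np.array(c['t'])
    d=R.T@np.linalg.inv(K)@np.array([u,v,1.]);o=-R.T@t
    return o+d*(z-o[2])/d[2]
E
python3 - <<'E'
from h import *
c=cam('wrist')
m=robot.outline_of('wrist','fallen_can_mid')[0]['mask'];
ys,xs=np.where(m);print(ys.min(),ys.max())
for v in range(ys.min(),ys.max(),12):
    r=xs[ys==v];print(v,r.min(),r.max(),w2lane(back(c,(r.min()+r.max())/2,v,.028)).round(4),(w2lane(back(c,r.max(),v,.028))-w2lane(back(c,r.min(),v,.028)))[0].round(4))
im=c['color'];b=im[140:300,230:330];cv2.imwrite('pics/crop1.png',cv2.resize(b,None,fx=4,fy=4)[:600])
E
```

```text
64 211
64 281 294 [0.0045 0.0612] 0.0124
76 257 305 [-0.0016  0.0506] 0.0461
88 257 305 [-0.0016  0.0398] 0.0465
100 256 305 [-0.0021  0.0287] 0.048
112 256 305 [-0.002   0.0175] 0.0484
124 257 305 [-0.0015  0.006 ] 0.0479
136 258 304 [-0.0015 -0.0057] 0.0464
148 257 303 [-0.0025 -0.0176] 0.0469
160 257 303 [-0.0025 -0.0299] 0.0474
172 256 303 [-0.003  -0.0423] 0.049
184 259 300 [-0.0029 -0.0551] 0.0432
196 259 299 [-0.0035 -0.0681] 0.0426
208 264 295 [-0.0029 -0.0814] 0.0334
```

View pics/crop1.png

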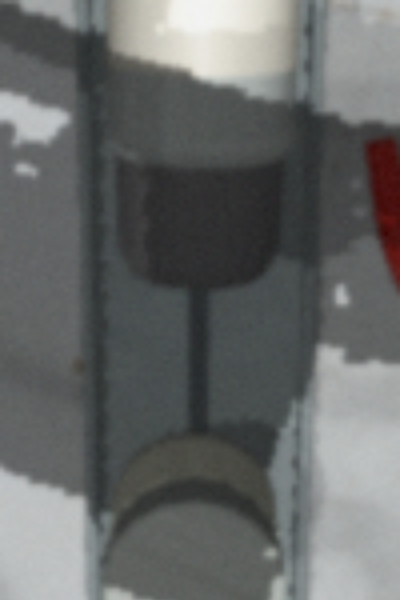

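```bash
python3 -m pendant '[{"delta_pos":[-0.0015,0,0.01],"spin":0},{"delta_pos":[-0.0015,0,0.035],"spin":0},{"delta_pos":[-0.0015,0,0.065],"spin":0},{"delta_pos":[-0.0015,0,0.095],"spin":0},{"delta_pos":[-0.0015,0,0.125],"spin":0},{"delta_pos":[-0.0015,0,0.15],"spin":0},{"delta_pos":[-0.0015,0,0.17],"spin":0},{"delta_pos":[-0.0015,0,0.18],"spin":0},{"delta_pos":[-0.0015,0,0.185],"spin":0},{"delta_pos":[-0.0015,0,0.185],"spin":0}]' -0.4 8
python3 -m pendant '[{"delta_pos":[0,0,0],"spin":0},{"delta_pos":[0,0,0],"spin":0},{"delta_pos":[0,0,0],"spin":0},{"delta_pos":[0,0,0],"spin":0},{"delta_pos":[0,0,0],"spin":0}]' 1 8
python3 - <<'E'
from h import *
c=cam('wrist','wrist2.png');c=cam('scene','scene2.png')
s,R=tool();print(s['t'],s['tool_pos'],w2lane(s['tool_pos']),s['opening'],s['force'])
E
```

```text
t: 5.6
tool_pos: [0.503, -0.0308, 0.0147]
orientation: [-2.003, -2.42, -0.001]
force: [0.1, 0.2, 0.6]
opening: 0.0653
t: 6.1
tool_pos: [0.5038, -0.031, 0.0155]
orientation: [2.002, 2.419, 0.002]
force: [-0.0, -0.1, 3.8]
opening: 0.0438
6.2 [ 0.50378635 -0.03097961  0.01540722] [-0.00223571 -0.06571975] 0.04392397423387323 [ 0.6162485  -1.16013554  3.74376749]
```

View pics/wrist2.png

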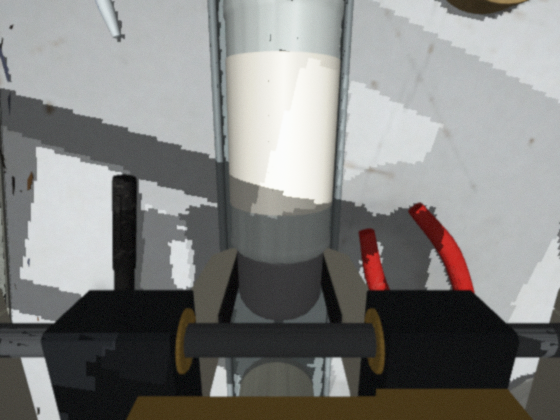

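View pics/scene2.png

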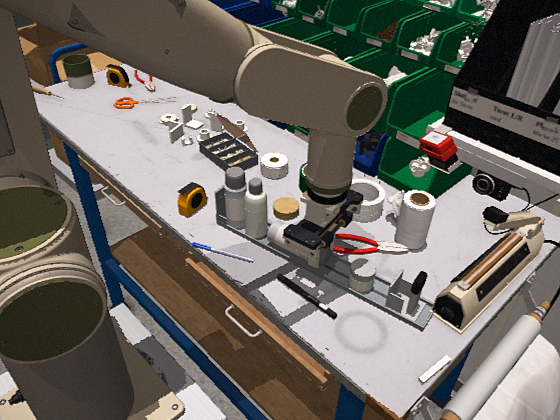

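The wrist picture shows the dark cap, cols 235–325 at row 280, held between both fingers. The opening of 43.9 mm matches the 44 mm cap. Next is an arc that raises the cap while the foot trails back.

```bash
python3 -m pendant '[{"delta_pos":[0,0,-0.005],"spin":0},{"delta_pos":[-0.001,0,-0.013],"spin":0},{"delta_pos":[-0.001,0,-0.021],"spin":0},{"delta_pos":[-0.0005,0,-0.031],"spin":0},{"delta_pos":[0.0005,0,-0.041],"spin":0},{"delta_pos":[0.003,0,-0.05],"spin":0},{"delta_pos":[0.0055,0,-0.058],"spin":0},{"delta_pos":[0.0095,0,-0.066],"spin":0},{"delta_pos":[0.0135,0,-0.073],"spin":0},{"delta_pos":[0.0135,0,-0.073],"spin":0}]'
python3 - <<'E'
from h import *
c=cam('wrist','wrist3.png');c=cam('scene','scene3.png')
cv2.imwrite('pics/s3c.png',cv2.resize(c['color'][150:330,180:420],None,fx=3,fy=3))
s,R=tool();print(s['t'],s['tool_pos'],w2lane(s['tool_pos']),s['opening'],s['force'])
E
```

```text
t: 7.2
tool_pos: [0.5018, -0.0173, 0.0897]
orientation: [2.001, 2.419, 0.004]
force: [0.1, -0.5, 0.1]
opening: 0.0436
7.3 [ 0.5017034  -0.01784     0.08887523] [-0.00182623 -0.05242237] 0.04360670007265498 [ 0.17821717 -0.60093763  1.08608016]
```

View pics/wrist3.png

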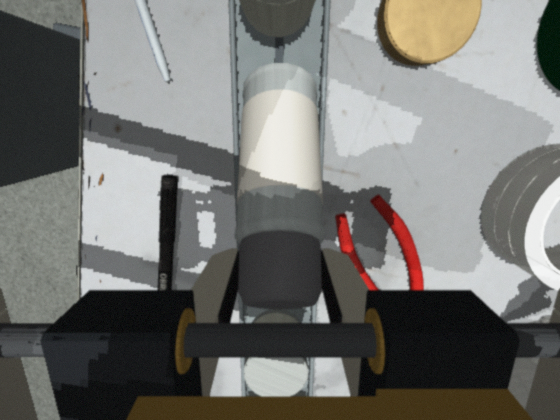

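View pics/s3c.png

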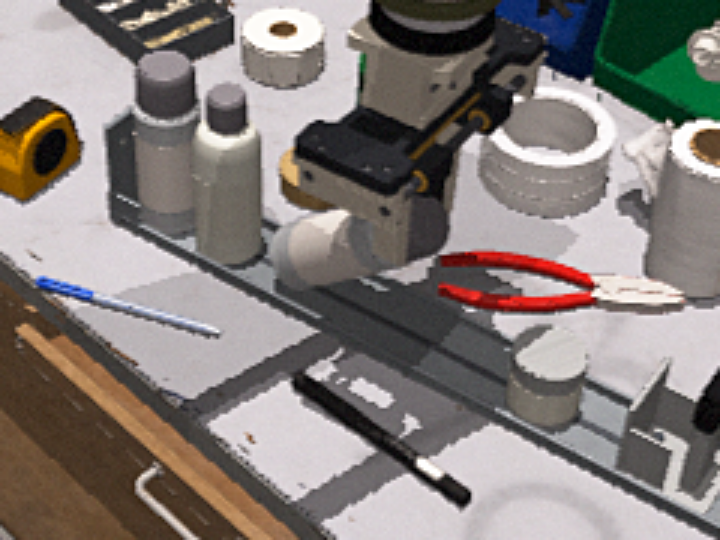

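The crop shows the can tilted about 40°, with its foot at (290, 275) on the lane floor, clear of the bottle. I'll continue the arc.

```bash
python3 -m pendant '[{"delta_pos":[0.005,0,-0.006],"spin":0},{"delta_pos":[0.0105,0,-0.012],"spin":0},{"delta_pos":[0.0175,0,-0.017],"spin":0},{"delta_pos":[0.0245,0,-0.021],"spin":0},{"delta_pos":[0.033,0,-0.024],"spin":0},{"delta_pos":[0.0415,0,-0.026],"spin":0},{"delta_pos":[0.051,0,-0.027],"spin":0},{"delta_pos":[0.0605,0,-0.0275],"spin":0},{"delta_pos":[0.0605,0,-0.0275],"spin":0},{"delta_pos":[0.0605,0,-0.0275],"spin":0}]'
python3 - <<'E'
from h import *
c=cam('wrist','wrist4.png');c=cam('scene','scene4.png')
cv2.imwrite('pics/s4c.png',cv2.resize(c['color'][150:330,180:420],None,fx=3,fy=3))
s,R=tool();print(s['t'],s['tool_pos'],w2lane(s['tool_pos']),s['opening'],s['force'])
E
```

```text
t: 8.3
tool_pos: [0.4901, 0.0419, 0.1161]
orientation: [2.0, 2.419, 0.002]
force: [-0.3, 0.4, -2.4]
opening: 0.0442
8.4 [0.49021577 0.04143272 0.11619038] [-0.00203371  0.00795294] 0.043885137678676966 [-0.63771543 -0.50388967 -2.25906055]
```

View pics/wrist4.png

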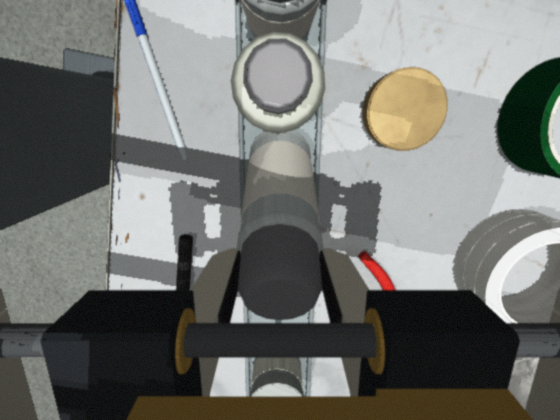

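View pics/s4c.png

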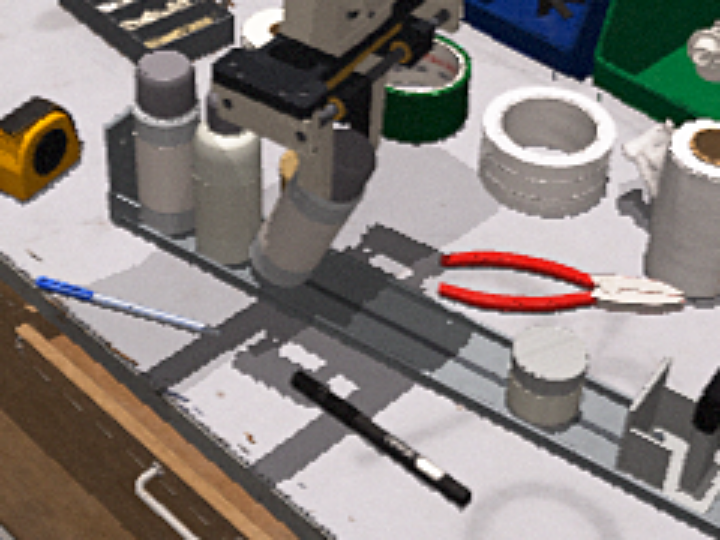

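```bash
cat >> h.py <<'E'
def overlay(c,a,gy,gx,gz,f,rng):
    # can with axis angle a (deg from vertical, cap leaning to -y), grip point at 123mm
    im=c['color'].copy();K=np.array(c['camera_matrix']);R=np.array(c['R']);t=np.array(c['t'])
    a=np.radians(a);ax=np.array([0,-np.sin(a),np.cos(a)]);e1=np.array([1,0,0.]);e2=np.cross(ax,e1)
    for h,r in [(0,.025),(.107,.025),(.14,.022)]:
        for ph in np.linspace(0,2*np.pi,60):
            p=np.array([gx,gy,gz])+ax*(h-.123)+r*(np.cos(ph)*e1+np.sin(ph)*e2)
            w=np.array([*lane2w(p[0],p[1]),p[2]]);q=K@(R@w+t);q=q[:2]/q[2]
            cv2.circle(im,(int(round(q[0]*4)),int(round(q[1]*4))),0,(0,0,255),-1) if 0 else im.__setitem__((int(np.clip(round(q[1]),0,419)),int(np.clip(round(q[0]),0,559))),(0,0,255))
    y0,y1,x0,x1=rng
    return cv2.resize(im[y0:y1,x0:x1],None,fx=4,fy=4,interpolation=cv2.INTER_NEAREST)
E
python3 - <<'E'
from h import *
c=cam('scene')
s,R=tool();g=w2lane(s['tool_pos'])
cv2.imwrite('pics/o4.png',np.hstack([overlay(c,a,g[1],g[0],s['tool_pos'][2]+.014,'',(180,260,240,305)) for a in (22,28,34)]))
for l in ['fallen_can_mid','squeeze_bottle_mid','standing_can_mid']:
  for n in ['scene']:
    m=mark(n,c,l);print(l,m,[w2lane(x[1]).round(4) for x in m])
print(s['force'])
E
```

```text
fallen_can_mid [(0.74, [0.4856, 0.0649, 0.0747])] [array([-0.0022,  0.0319])]
squeeze_bottle_mid [(0.87, [0.472, 0.1347, 0.0696])] [array([-0.0025,  0.103 ])]
standing_can_mid [(0.77, [0.4626, 0.191, 0.0726])] [array([-0.0012,  0.16  ])]
[-0.8894782  -1.01930675 -2.35904153]
```

View pics/o4.png

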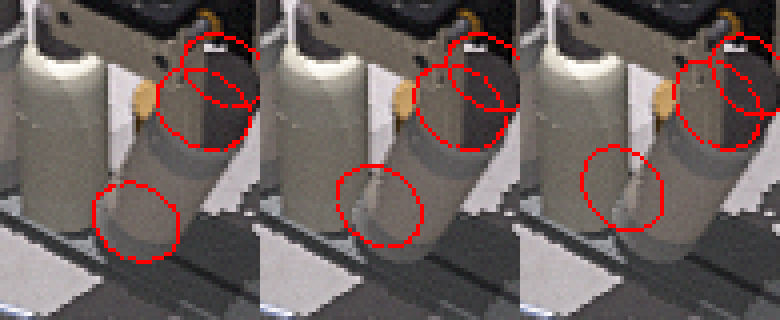

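The can is tilted about 25° off vertical and its foot edge is close to the bottle, which hasn't moved (mark y = 0.103). I'll carry the can back first, then ease the grip so it swings upright.

```bash
python3 -m pendant '[{"delta_pos":[-0.004,0,-0.001],"spin":0},{"delta_pos":[-0.011,0,-0.003],"spin":0},{"delta_pos":[-0.018,0,-0.004],"spin":0},{"delta_pos":[-0.025,0,-0.004],"spin":0},{"delta_pos":[-0.031,0,-0.004],"spin":0},{"delta_pos":[-0.035,0,-0.004],"spin":0},{"delta_pos":[-0.035,0,-0.004],"spin":0}]'
python3 - <<'E'
from h import *
c=cam('scene')
cv2.imwrite('pics/s5c.png',cv2.resize(c['color'][150:330,180:420],None,fx=3,fy=3))
for l in ['fallen_can_mid','squeeze_bottle_mid','standing_can_mid']:
  for n in ['scene']:
    m=mark(n,c,l);print(l,m,[w2lane(x[1]).round(4) for x in m])
s,R=tool();print(s['t'],s['tool_pos'],w2lane(s['tool_pos']),s['opening'],s['force'])
E
```

```text
t: 9.3
tool_pos: [0.4968, 0.0063, 0.1202]
orientation: [2.003, 2.417, 0.003]
force: [0.4, 0.2, -1.5]
opening: 0.0441
fallen_can_mid [(0.71, [0.4921, 0.0306, 0.0765])] [array([-0.0022, -0.003 ])]
squeeze_bottle_mid [(0.96, [0.4723, 0.1335, 0.0694])] [array([-0.0024,  0.1017])]
standing_can_mid [(0.64, [0.4623, 0.1877, 0.0729])] [array([-0.0021,  0.1569])]
9.5 [0.49670912 0.00710766 0.12019071] [-0.00206993 -0.02698089] 0.04435946581177307 [-0.28910971  0.85079395 -2.71790769]
```

View pics/s5c.png

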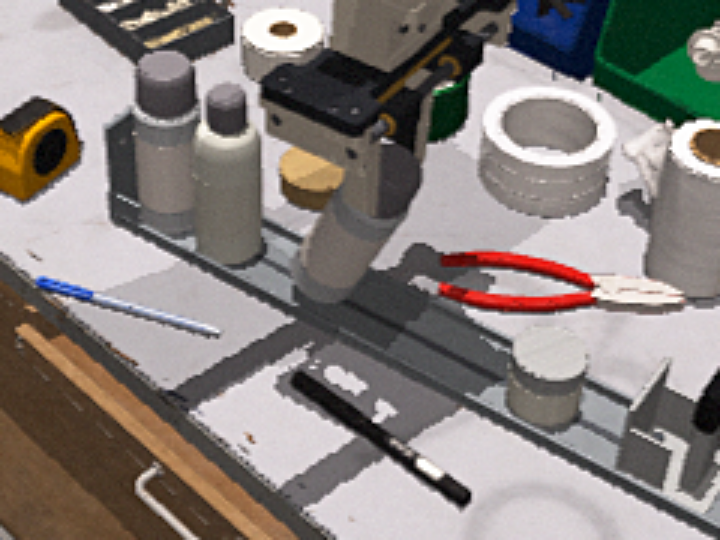

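```bash
python3 -m pendant '[{"delta_pos":[0,0,0.0],"spin":0},{"delta_pos":[0,0,0.001],"spin":0},{"delta_pos":[0.004,0,0.002],"spin":0},{"delta_pos":[0.01,0,0.002],"spin":0},{"delta_pos":[0.016,0,0.001],"spin":0},{"delta_pos":[0.022,0,0],"spin":0},{"delta_pos":[0.022,0,0],"spin":0}]' 1 3.5
python3 - <<'E'
from h import *
c=cam('scene')
cv2.imwrite('pics/s6c.png',cv2.resize(c['color'][150:330,180:420],None,fx=3,fy=3))
for l in ['fallen_can_mid','squeeze_bottle_mid']:
  for n in ['scene']:
    m=mark(n,c,l);print(l,m,[w2lane(x[1]).round(4) for x in m])
s,R=tool();print(s['t'],s['tool_pos'],w2lane(s['tool_pos']),s['opening'],s['force'])
E
```

```text
t: 10.2
tool_pos: [0.4922, 0.0297, 0.12]
orientation: [2.001, 2.42, 0.003]
force: [-1.4, 0.0, -1.3]
opening: 0.0443
fallen_can_mid [(0.7, [0.4935, 0.0384, 0.0723])] [array([0.0006, 0.0044])]
squeeze_bottle_mid [(0.65, [0.4723, 0.1347, 0.0704])] [array([-0.0022,  0.1029])]
10.35 [0.49247605 0.02881903 0.12002534] [-0.00217068 -0.00486093] 0.04404429460482629 [ 0.01958464 -0.53046279 -2.68344464]
```

View pics/s6c.png

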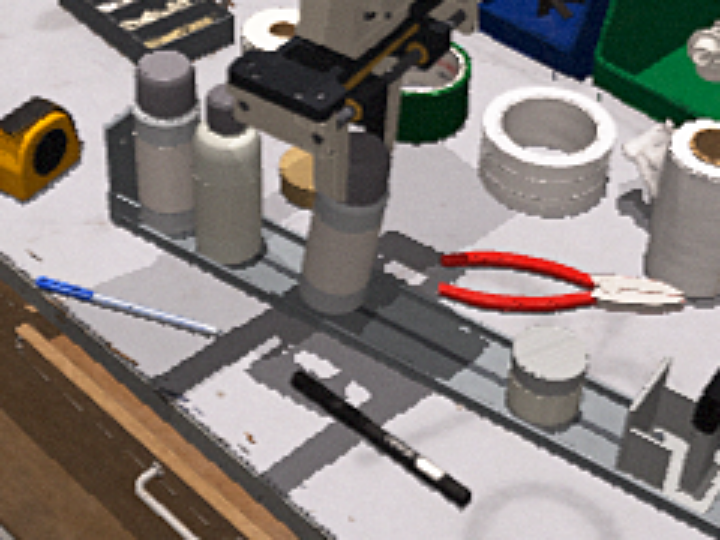

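```bash
python3 -m pendant '[{"delta_pos":[0,0,0.002],"spin":0},{"delta_pos":[0.004,0,0.003],"spin":0},{"delta_pos":[0.009,0,0.003],"spin":0},{"delta_pos":[0.014,0,0.004],"spin":0},{"delta_pos":[0.018,0,0.005],"spin":0},{"delta_pos":[0.02,0,0.005],"spin":0},{"delta_pos":[0.02,0,0.005],"spin":0}]' 1 3
python3 - <<'E'
from h import *
c=cam('scene')
cv2.imwrite('pics/s7c.png',cv2.resize(c['color'][150:330,180:420],None,fx=3,fy=3))
for l in ['fallen_can_mid','squeeze_bottle_mid']:
  for n in ['scene']:
    m=mark(n,c,l);print(l,m,[w2lane(x[1]).round(4) for x in m])
s,R=tool();print(s['t'],s['tool_pos'],w2lane(s['tool_pos']),s['opening'],s['force'])
E
```

```text
t: 11.05
tool_pos: [0.4889, 0.0487, 0.1153]
orientation: [2.0, 2.419, 0.003]
force: [0.6, -0.6, 2.1]
opening: 0.0439
fallen_can_mid [(0.62, [0.4929, 0.0469, 0.0705])] [array([0.0016, 0.0128])]
squeeze_bottle_mid [(0.57, [0.4698, 0.1363, 0.0681])] [array([-0.0044,  0.105 ])]
11.2 [0.48891742 0.04840456 0.11520097] [-0.00200618  0.01504459] 0.04370884281221239 [ 0.29655396 -0.68276595  2.97064393]
```

View pics/s7c.png

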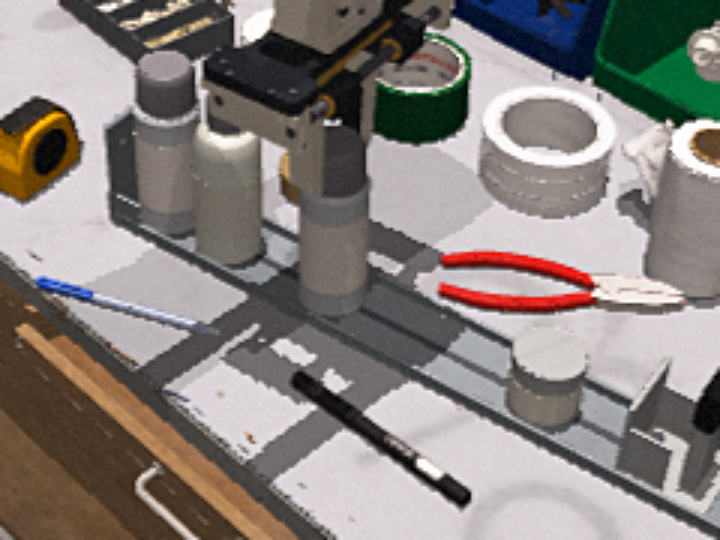

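The can now stands vertical beside the bottle, foot at (335, 300), and +3 N on the tool shows it is bearing on the floor. Releasing.

```bash
python3 -m pendant '[{"delta_pos":[0,0,0],"spin":0},{"delta_pos":[0,0,0],"spin":0},{"delta_pos":[0,0,0],"spin":0},{"delta_pos":[0,0,0],"spin":0}]' -0.4
python3 -m pendant '[{"delta_pos":[0,0,-0.005],"spin":0},{"delta_pos":[0,0,-0.02],"spin":0},{"delta_pos":[0,0,-0.04],"spin":0},{"delta_pos":[0,0,-0.06],"spin":0},{"delta_pos":[0,0,-0.075],"spin":0},{"delta_pos":[0,0,-0.08],"spin":0}]'
python3 - <<'E'
from h import *
c=cam('scene')
cv2.imwrite('pics/s8c.png',cv2.resize(c['color'][150:330,180:420],None,fx=3,fy=3))
for n in ['scene','top','wrist']:
 c=cam(n,n+'8.png')
 for l in ['fallen_can_mid','standing_can_mid','squeeze_bottle_mid','squat_tin_mid','follower_grip']:
    m=mark(n,c,l);print(l,m,[w2lane(x[1]).round(4) for x in m])
s,R=tool();print(s['t'],s['tool_pos'],w2lane(s['tool_pos']),s['opening'],s['force'])
E
```

```text
t: 11.6
tool_pos: [0.4887, 0.0484, 0.1149]
orientation: [2.001, 2.419, 0.002]
force: [-0.4, 0.2, 0.3]
opening: 0.0646
t: 12.2
tool_pos: [0.4898, 0.0484, 0.1979]
orientation: [1.999, 2.416, 0.006]
force: [-0.1, -0.6, 0.0]
opening: 0.0655
fallen_can_mid [(0.97, [0.4912, 0.0435, 0.0689])] [array([-0.0007,  0.0098])]
standing_can_mid [(0.97, [0.4622, 0.1868, 0.0728])] [array([-0.0024,  0.156 ])]
squeeze_bottle_mid [(0.67, [0.4727, 0.1368, 0.0687]), (0.17, [0.491, 0.0462, 0.0683])] [array([-0.0014,  0.1049]), array([-0.0004,  0.0125])]
squat_tin_mid [(0.65, [0.5188, -0.1283, 0.0282])] [array([-0.0057, -0.1641])]
follower_grip [(0.83, [0.5402, -0.235, 0.0791])] [array([-0.0046, -0.273 ])]
fallen_can_mid [] []
standing_can_mid [(0.81, [0.4618, 0.186, 0.0728])] [array([-0.0029,  0.1553])]
squeeze_bottle_mid [(0.68, [0.4699, 0.1345, 0.0749]), (0.66, [0.5401, -0.2356, 0.0796])] [array([-0.0046,  0.1032]), array([-0.0048, -0.2735])]
squat_tin_mid [(0.72, [0.5181, -0.126, 0.0308]), (0.36, [0.5705, 0.1408, -0.0037])] [array([-0.0059, -0.1617]), array([0.0954, 0.0906])]
follower_grip [] []
fallen_can_mid [(0.71, [0.3753, 0.1354, -0.0006])] [array([-0.0974,  0.1217])]
standing_can_mid [] []
squeeze_bottle_mid [(0.26, [0.5198, -0.1267, 0.0312])] [array([-0.0044, -0.1627])]
squat_tin_mid [(0.8, [0.523, -0.1216, 0.0298])] [array([-0.0003, -0.1583])]
follower_grip [] []
13.15 [0.48851853 0.04839845 0.19497592] [-0.00239919  0.01511314] 0.06526443567637968 [-1.12371567  0.42590079  0.6681563 ]
```

View pics/s8c.png

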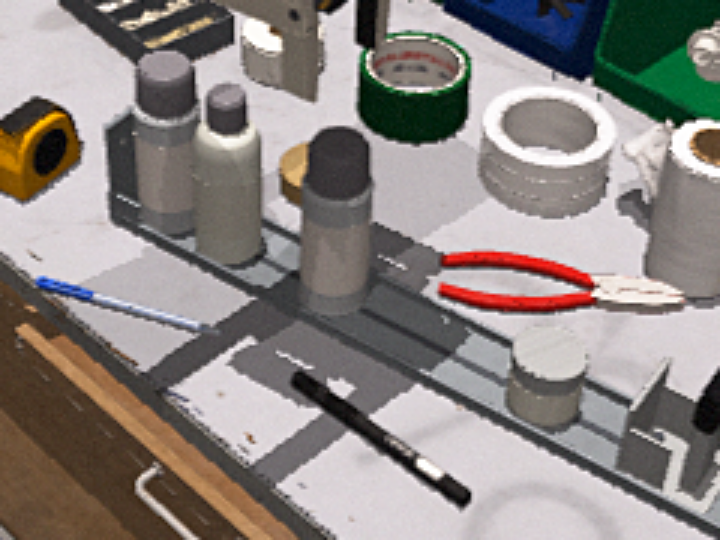

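View pics/wrist8.png

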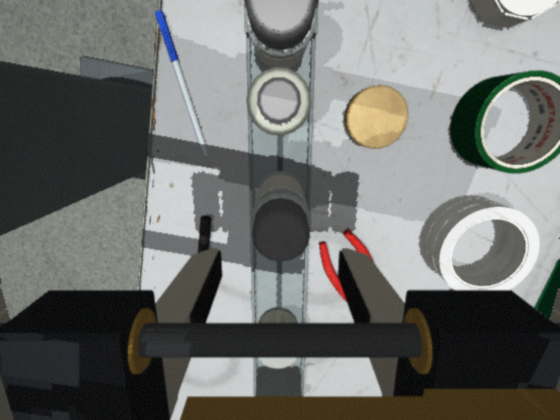

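Can stands alone at lane y ≈ 0.012, between the bottle (0.104) and the tin (-0.16); nothing else moved. Next I'll hover over the follower grip.

```bash
python3 -m pendant '[{"delta_pos":[-0.015,0,0],"spin":0},{"delta_pos":[-0.045,0,0],"spin":0},{"delta_pos":[-0.08,0,0],"spin":0},{"delta_pos":[-0.115,0,0],"spin":0},{"delta_pos":[-0.15,0,0],"spin":0},{"delta_pos":[-0.185,0,0],"spin":0},{"delta_pos":[-0.215,0,0],"spin":0},{"delta_pos":[-0.235,0,0],"spin":0},{"delta_pos":[-0.24,0,0],"spin":0},{"delta_pos":[-0.24,0,0],"spin":0}]'
python3 - <<'E'
from h import *
c=cam('wrist','wrist9.png')
for l in ['squat_tin_mid','follower_grip']:
    m=mark('wrist',c,l);print(l,m,[w2lane(x[1]).round(4) for x in m])
c=cam('scene')
for l in ['squat_tin_mid','follower_grip','fallen_can_mid']:
    m=mark('scene',c,l);print(l,m,[w2lane(x[1]).round(4) for x in m])
s,R=tool();print(s['t'],s['tool_pos'],w2lane(s['tool_pos']),s['opening'],s['force'])
E
```

```text
t: 14.15
tool_pos: [0.5334, -0.1873, 0.195]
orientation: [2.003, 2.418, 0.003]
force: [-0.0, 1.2, 0.2]
opening: 0.0653
squat_tin_mid [(0.62, [0.5217, -0.1225, 0.0289])] [array([-0.0017, -0.159 ])]
follower_grip [(0.56, [0.544, -0.2364, 0.0781])] [array([-0.0011, -0.275 ])]
squat_tin_mid [(0.89, [0.5178, -0.1288, 0.0253]), (0.57, [0.37, 0.1365, -0.0027])] [array([-0.0068, -0.1644]), array([-0.1024,  0.1238])]
follower_grip [(0.61, [0.5437, -0.2305, 0.0789])] [array([-0.0003, -0.2692])]
fallen_can_mid [(0.73, [0.4902, 0.0448, 0.0675]), (0.62, [0.5724, 0.1414, 0.0001])] [array([-0.0014,  0.0113]), array([0.0974, 0.0908])]
14.5 [ 0.53356153 -0.18647641  0.1953303 ] [-0.00204666 -0.22404152] 0.06516223505844139 [-0.24324798 -0.23119838 -0.22884489]
```

View pics/wrist9.png

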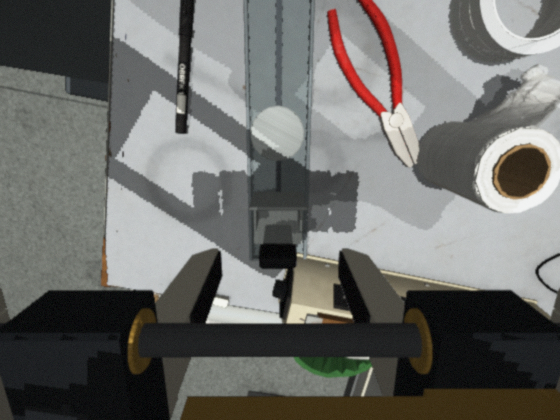

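Run:
```python
from h import *
c=cam('scene')
cv2.imwrite('pics/s10c.png',cv2.resize(c['color'][200:350,340:560],None,fx=3.5,fy=3.5))
c=cam('top')
cv2.imwrite('pics/t10c.png',cv2.resize(c['color'][80:280,330:480],None,fx=3,fy=3))
c=cam('wrist')
for z in (0,.05,.1,.15): print(z,[w2lane(back(c,u,v,z)).round(3).tolist() for u,v in [(292,256),(310,258),(420,274)]])
for z in (.062,.096): print([w2lane(back(c,u,v,z)).round(4).tolist() for u,v in [(259,245),(297,245),(259,266),(297,266)]])
```

```text
0 [[0.013, -0.309], [0.035, -0.312], [0.171, -0.333]]
0.05 [[0.011, -0.286], [0.03, -0.288], [0.147, -0.307]]
0.1 [[0.009, -0.263], [0.025, -0.265], [0.123, -0.28]]
0.15 [[0.007, -0.24], [0.019, -0.241], [0.099, -0.254]]
[[-0.0221, -0.2687], [0.0154, -0.2687], [-0.0225, -0.2915], [0.0158, -0.2915]]
[[-0.0199, -0.2544], [0.0133, -0.2543], [-0.0202, -0.2746], [0.0137, -0.2746]]
```

View pics/s10c.png

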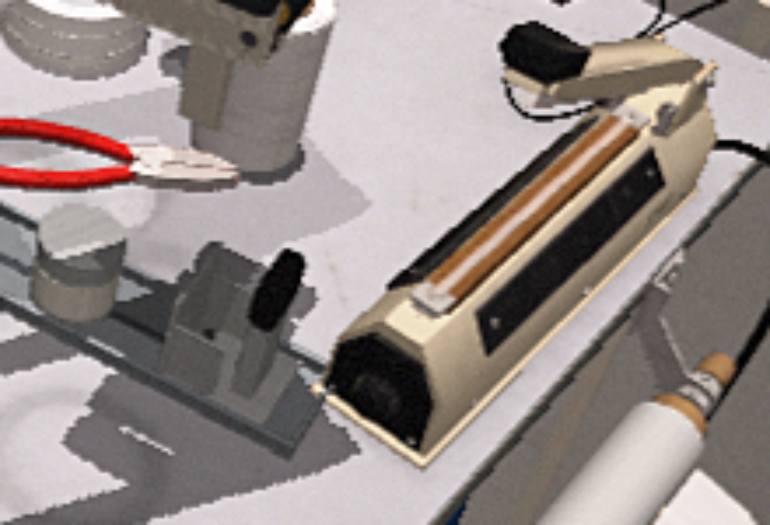

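View pics/t10c.png

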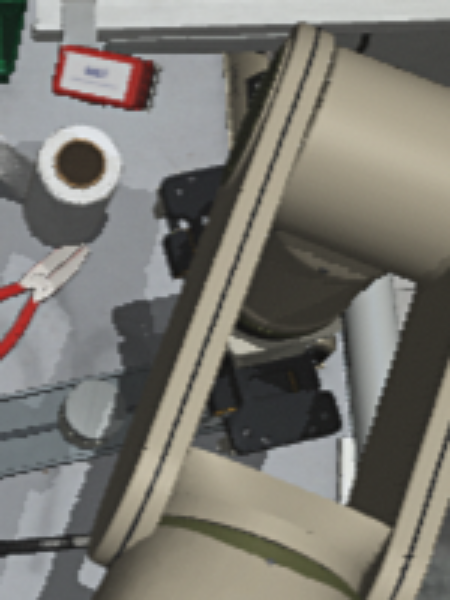

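```bash
python3 -m pendant '[{"delta_pos":[-0.02,0,0],"spin":0},{"delta_pos":[-0.04,0,0.01],"spin":0},{"delta_pos":[-0.0495,0,0.03],"spin":0},{"delta_pos":[-0.0495,0,0.055],"spin":0},{"delta_pos":[-0.0495,0,0.08],"spin":0},{"delta_pos":[-0.0495,0,0.1],"spin":0},{"delta_pos":[-0.0495,0,0.118],"spin":0},{"delta_pos":[-0.0495,0,0.127],"spin":0},{"delta_pos":[-0.0495,0,0.131],"spin":0},{"delta_pos":[-0.0495,0,0.131],"spin":0}]'
python3 - <<'E'
from h import *
c=cam('wrist','wrist11.png')
s,R=tool();print(s['t'],s['tool_pos'],w2lane(s['tool_pos']),s['opening'],s['force'])
E
```

```text
t: 15.65
tool_pos: [0.5432, -0.236, 0.0642]
orientation: [2.001, 2.419, 0.002]
force: [-0.1, 0.9, -0.3]
opening: 0.0652
15.7 [ 0.54358438 -0.23614209  0.06497745] [-0.00148265 -0.2747053 ] 0.06536424376820689 [-0.90161778  0.23491943  0.23730385]
```

View pics/wrist11.png

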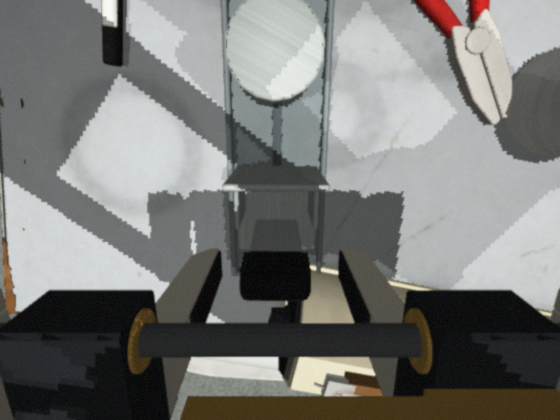

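The black block (cols 241–308, row 270) sits centred between the open fingers, so I can close on it.

```bash
python3 -m pendant '[{"delta_pos":[0,0,0],"spin":0},{"delta_pos":[0,0,0],"spin":0},{"delta_pos":[0,0,0],"spin":0},{"delta_pos":[0,0,0],"spin":0},{"delta_pos":[0,0,0],"spin":0},{"delta_pos":[0,0,0],"spin":0}]' 1 35
python3 -m pendant '[{"delta_pos":[0.002,0,0],"spin":0},{"delta_pos":[0.006,0,0],"spin":0},{"delta_pos":[0.011,0,0],"spin":0},{"delta_pos":[0.016,0,0],"spin":0},{"delta_pos":[0.021,0,0],"spin":0},{"delta_pos":[0.026,0,0],"spin":0},{"delta_pos":[0.03,0,0],"spin":0},{"delta_pos":[0.03,0,0],"spin":0}]'
python3 - <<'E'
from h import *
c=cam('wrist','wrist12.png')
s,R=tool();f=R.T@np.array(s['force']);print(s['t'],w2lane(s['tool_pos']),s['tool_pos'][2],s['opening'],f)
E
```

```text
t: 16.3
tool_pos: [0.5411, -0.2368, 0.0653]
orientation: [-2.002, -2.42, 0.003]
force: [-13.1, -1.3, 11.2]
opening: 0.0336
t: 17.1
tool_pos: [0.5354, -0.2063, 0.0654]
orientation: [-2.001, -2.421, 0.002]
force: [-1.7, 1.4, 2.2]
opening: 0.0338
17.15 [-0.00395329 -0.2438661 ] 0.06535589833068885 0.0339400423044656 [ 2.54436736 -0.87435561 -3.37260191]
```

View pics/wrist12.png

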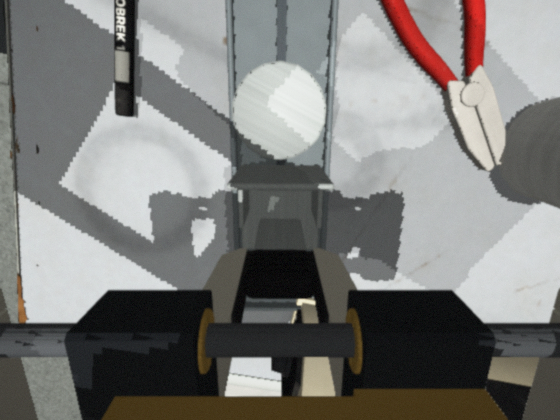

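Follower slides under light force, so I'll keep pushing at about 35 mm/s.

```bash
python3 -m pendant '[{"delta_pos":[0.002,0,0],"spin":0},{"delta_pos":[0.004,0,0],"spin":0},{"delta_pos":[0.006,0,0],"spin":0},{"delta_pos":[0.008,0,0],"spin":0},{"delta_pos":[0.011,0,0],"spin":0},{"delta_pos":[0.014,0,0],"spin":0},{"delta_pos":[0.017,0,0],"spin":0},{"delta_pos":[0.021,0,0],"spin":0},{"delta_pos":[0.025,0,0],"spin":0},{"delta_pos":[0.029,0,0],"spin":0}]'
python3 -m pendant '[{"delta_pos":[0.004,0,0],"spin":0},{"delta_pos":[0.008,0,0],"spin":0},{"delta_pos":[0.012,0,0],"spin":0},{"delta_pos":[0.016,0,0],"spin":0},{"delta_pos":[0.02,0,0],"spin":0},{"delta_pos":[0.024,0,0],"spin":0},{"delta_pos":[0.028,0,0],"spin":0},{"delta_pos":[0.032,0,0],"spin":0},{"delta_pos":[0.036,0,0],"spin":0},{"delta_pos":[0.04,0,0],"spin":0}]'
python3 - <<'E'
from h import *
c=cam('wrist','wrist13.png')
s,R=tool();f=R.T@np.array(s['force']);print(s['t'],w2lane(s['tool_pos']),s['tool_pos'][2],s['opening'],f)
for l in ['squat_tin_mid','follower_grip','fallen_can_mid']:
    m=mark('wrist',c,l);print(l,m,[w2lane(x[1]).round(4) for x in m])
E
```

```text
t: 18.15
tool_pos: [0.5301, -0.1774, 0.0654]
orientation: [-2.001, -2.42, 0.001]
force: [2.7, -2.7, -2.6]
opening: 0.0337
t: 19.15
tool_pos: [0.5228, -0.1377, 0.0654]
orientation: [-2.002, -2.421, 0.001]
force: [5.6, -2.8, -5.0]
opening: 0.0338
19.2 [-0.00352936 -0.1735671 ] 0.0653775257840771 0.03388307292423101 [-2.25295722  4.2121111   3.95994724]
squat_tin_mid [(0.59, [0.5088, -0.0695, 0.0288])] [array([-0.0045, -0.1045])]
follower_grip [(0.93, [0.5242, -0.1367, 0.0784])] [array([-0.0019, -0.1734])]
fallen_can_mid [] []
```

View pics/wrist13.png

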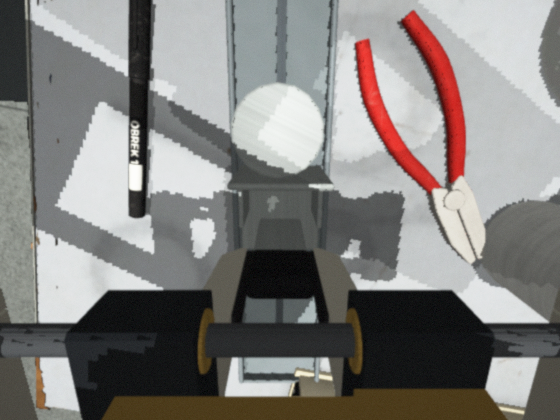

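```bash
python3 -m pendant '[{"delta_pos":[0.004,0.0003,0],"spin":0},{"delta_pos":[0.009,0.0006,0],"spin":0},{"delta_pos":[0.014,0.001,0],"spin":0},{"delta_pos":[0.019,0.001,0],"spin":0},{"delta_pos":[0.024,0.001,0],"spin":0},{"delta_pos":[0.029,0.001,0],"spin":0},{"delta_pos":[0.034,0.001,0],"spin":0},{"delta_pos":[0.038,0.001,0],"spin":0},{"delta_pos":[0.042,0.001,0],"spin":0},{"delta_pos":[0.046,0.001,0],"spin":0}]'
python3 - <<'E'
from h import *
c=cam('scene')
cv2.imwrite('pics/s14c.png',cv2.resize(c['color'][150:330,180:420],None,fx=3,fy=3))
s,R=tool();f=R.T@np.array(s['force']);print(s['t'],w2lane(s['tool_pos']),s['tool_pos'][2],s['opening'],f)
for l in ['squat_tin_mid','follower_grip','fallen_can_mid']:
    m=mark('scene',c,l);print(l,m,[w2lane(x[1]).round(4) for x in m])
E
```

```text
t: 20.35
tool_pos: [0.5144, -0.0917, 0.0654]
orientation: [-2.0, -2.42, 0.001]
force: [-2.5, -4.7, 1.0]
opening: 0.0341
20.4 [-0.0031523  -0.12673863] 0.06535887294319567 0.033730460494100827 [-2.56254152 -3.73790072 -0.2992578 ]
squat_tin_mid [(0.91, [0.5011, -0.0216, 0.0309]), (0.22, [0.4945, 0.0319, -0.0018])] [array([-0.0031, -0.056 ]), array([ 0.0004, -0.0022])]
follower_grip [(0.66, [0.5161, -0.0883, 0.0796])] [array([-0.0009, -0.1243])]
fallen_can_mid [(0.94, [0.4919, 0.0422, 0.0689]), (0.27, [0.4705, 0.1372, 0.0679])] [array([-0.0002,  0.0084]), array([-0.0035,  0.1057])]
```

View pics/s14c.png

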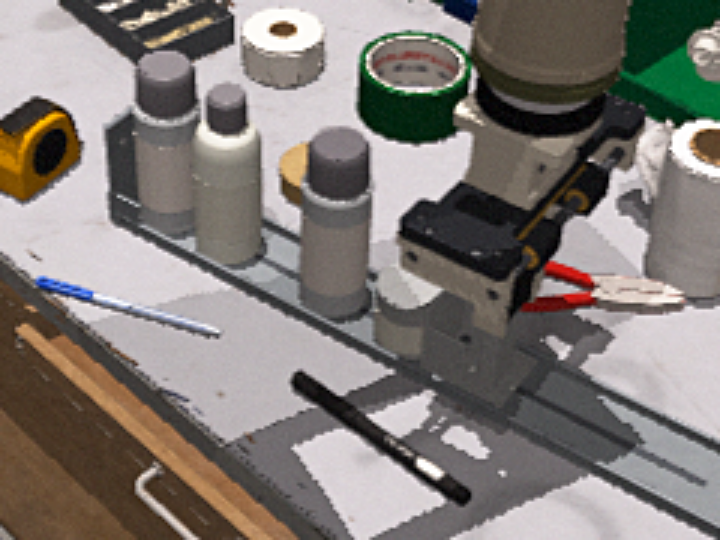

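The tin, at (405, 320), is about 15 mm from the upright can. I'm slowing to 20 mm/s for contact.

```bash
python3 -m pendant '[{"delta_pos":[0.002,0,0],"spin":0},{"delta_pos":[0.004,-0.0003,0],"spin":0},{"delta_pos":[0.006,-0.0005,0],"spin":0},{"delta_pos":[0.008,-0.0005,0],"spin":0},{"delta_pos":[0.01,-0.0005,0],"spin":0},{"delta_pos":[0.012,-0.0005,0],"spin":0},{"delta_pos":[0.014,-0.0005,0],"spin":0},{"delta_pos":[0.016,-0.0005,0],"spin":0},{"delta_pos":[0.018,-0.0005,0],"spin":0},{"delta_pos":[0.02,-0.0005,0],"spin":0}]'
python3 -m pendant '[{"delta_pos":[0.002,0,0],"spin":0},{"delta_pos":[0.004,0,0],"spin":0},{"delta_pos":[0.006,0,0],"spin":0},{"delta_pos":[0.008,0,0],"spin":0},{"delta_pos":[0.01,0,0],"spin":0},{"delta_pos":[0.012,0,0],"spin":0},{"delta_pos":[0.014,0,0],"spin":0},{"delta_pos":[0.016,0,0],"spin":0},{"delta_pos":[0.018,0,0],"spin":0},{"delta_pos":[0.02,0,0],"spin":0}]'
python3 - <<'E'
from h import *
c=cam('scene')
cv2.imwrite('pics/s15c.png',cv2.resize(c['color'][150:330,180:420],None,fx=3,fy=3))
s,R=tool();f=R.T@np.array(s['force']);print(s['t'],w2lane(s['tool_pos']),s['tool_pos'][2],s['opening'],f)
for l in ['squat_tin_mid','follower_grip','fallen_can_mid']:
    m=mark('scene',c,l);print(l,m,[w2lane(x[1]).round(4) for x in m])
E
```

```text
t: 21.55
tool_pos: [0.5106, -0.0715, 0.0654]
orientation: [-2.0, -2.42, -0.001]
force: [5.5, -3.5, -5.2]
opening: 0.0342
t: 22.55
tool_pos: [0.507, -0.0517, 0.0654]
orientation: [-2.0, -2.42, -0.001]
force: [3.6, -4.2, -4.3]
opening: 0.0336
22.6 [-0.00296918 -0.08641049] 0.06535593605016096 0.03369192300269192 [-2.90166836  3.36477216  3.49295593]
squat_tin_mid [(0.7, [0.495, 0.0206, 0.0274])] [array([-0.0012, -0.0134])]
follower_grip [(0.74, [0.5082, -0.047, 0.0817])] [array([-0.0009, -0.0823])]
fallen_can_mid [(0.85, [0.4861, 0.0707, 0.0676])] [array([-0.0006,  0.0375])]
```

View pics/s15c.png

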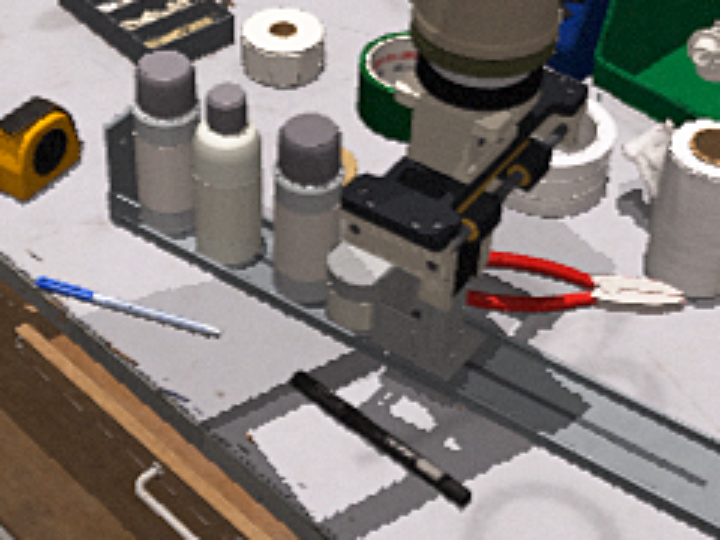

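```bash
python3 -m pendant '[{"delta_pos":[0.002,0,0],"spin":0},{"delta_pos":[0.004,0,0],"spin":0},{"delta_pos":[0.006,0.0003,0],"spin":0},{"delta_pos":[0.008,0.0005,0],"spin":0},{"delta_pos":[0.01,0.0005,0],"spin":0},{"delta_pos":[0.012,0.0005,0],"spin":0},{"delta_pos":[0.014,0.0005,0],"spin":0},{"delta_pos":[0.016,0.0005,0],"spin":0},{"delta_pos":[0.0175,0.0005,0],"spin":0},{"delta_pos":[0.019,0.0005,0],"spin":0}]'
python3 - <<'E'
from h import *
c=cam('scene')
cv2.imwrite('pics/s16c.png',cv2.resize(c['color'][150:330,180:420],None,fx=3,fy=3))
s,R=tool();f=R.T@np.array(s['force']);print(s['t'],w2lane(s['tool_pos']),s['tool_pos'][2],s['opening'],f)
E
```

```text
t: 23.75
tool_pos: [0.5036, -0.0327, 0.0654]
orientation: [-1.999, -2.42, -0.001]
force: [-0.6, -5.8, -0.7]
opening: 0.0336
23.8 [-0.00279921 -0.06708703] 0.06532930504485125 0.033489231631307785 [-4.14898234 -1.16069048 -0.55592836]
```

View pics/s16c.png

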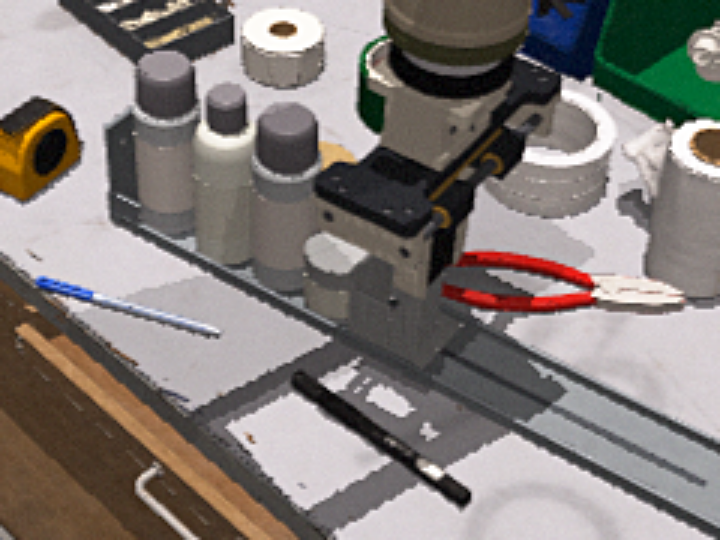

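The row is nearly closed, with the can just touching the bottle at (258, 225). Creeping at 10 mm/s and watching the force.

```bash
python3 -m pendant '[{"delta_pos":[0.001,0,0],"spin":0},{"delta_pos":[0.002,0,0],"spin":0},{"delta_pos":[0.003,0,0],"spin":0},{"delta_pos":[0.004,0,0],"spin":0},{"delta_pos":[0.005,0,0],"spin":0},{"delta_pos":[0.006,0,0],"spin":0},{"delta_pos":[0.007,0,0],"spin":0}]'
python3 -m pendant '[{"delta_pos":[0.001,0,0],"spin":0},{"delta_pos":[0.002,0,0],"spin":0},{"delta_pos":[0.003,0,0],"spin":0},{"delta_pos":[0.004,0,0],"spin":0}]'
python3 - <<'E'
from h import *
c=cam('scene')
cv2.imwrite('pics/s17c.png',cv2.resize(c['color'][150:330,180:420],None,fx=3,fy=3))
s,R=tool();f=R.T@np.array(s['force']);print(s['t'],w2lane(s['tool_pos']),s['tool_pos'][2],s['opening'],f)
for l in ['squat_tin_mid','follower_grip','fallen_can_mid','squeeze_bottle_mid','standing_can_mid']:
    m=mark('scene',c,l);print(l,m,[w2lane(x[1]).round(4) for x in m])
E
```

```text
t: 24.5
tool_pos: [0.5022, -0.0259, 0.0653]
orientation: [-1.999, -2.42, -0.001]
force: [0.5, -7.0, -1.7]
opening: 0.034
t: 24.9
tool_pos: [0.5016, -0.0224, 0.0654]
orientation: [-2.0, -2.421, -0.0]
force: [0.9, -6.4, -2.1]
opening: 0.0337
24.95 [-0.00276772 -0.05671319] 0.06535384812143216 0.0338560038851621 [-7.39150622 -0.42288053  1.38563128]
squat_tin_mid [(0.88, [0.4861, 0.0446, 0.028])] [array([-0.0055,  0.0118])]
follower_grip [(0.74, [0.5019, -0.0178, 0.0788])] [array([-0.0016, -0.0524])]
fallen_can_mid [(0.94, [0.4798, 0.1004, 0.0675])] [array([-0.0012,  0.0678])]
squeeze_bottle_mid [(0.7, [0.4705, 0.1448, 0.0678])] [array([-0.0021,  0.1132])]
standing_can_mid [] []
```

View pics/s17c.png

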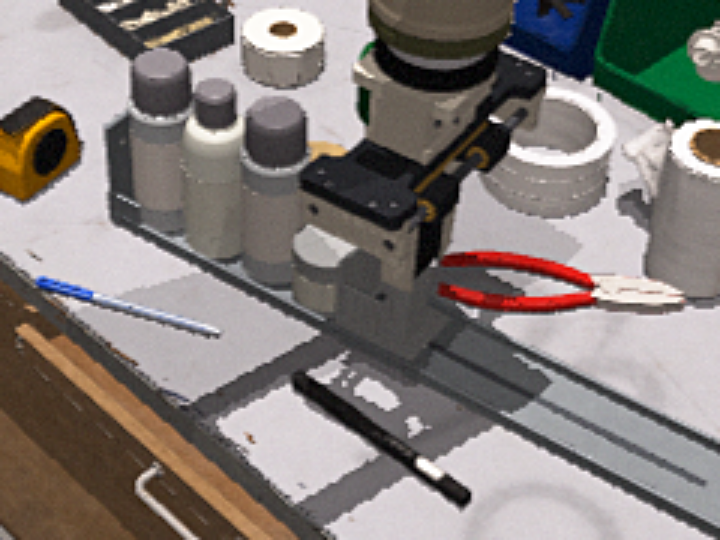

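```bash
python3 -m pendant '[{"delta_pos":[0.001,0,0],"spin":0},{"delta_pos":[0.002,0,0],"spin":0},{"delta_pos":[0.002,0,0],"spin":0}]'
python3 -m pendant '[{"delta_pos":[0.001,0,0],"spin":0},{"delta_pos":[0.002,0,0],"spin":0},{"delta_pos":[0.002,0,0],"spin":0}]'
python3 -m pendant '[{"delta_pos":[0.001,0,0],"spin":0},{"delta_pos":[0.001,0,0],"spin":0}]'
```

```text
t: 25.5
tool_pos: [0.5015, -0.0217, 0.0654]
orientation: [2.001, 2.422, -0.002]
force: [1.8, -12.0, -2.9]
opening: 0.0336
t: 25.8
tool_pos: [0.5015, -0.0216, 0.0654]
orientation: [2.0, 2.419, -0.005]
force: [2.5, -15.1, -3.8]
opening: 0.0336
t: 26.0
tool_pos: [0.5015, -0.0217, 0.0654]
orientation: [2.0, 2.418, -0.006]
force: [1.6, -11.4, -2.7]
opening: 0.0334
```

Motion stopped at about 12–15 N. Checking whether this is the wall or just a bump.

Run:
```python
from h import *
c=cam('scene')
cv2.imwrite('pics/s18c.png',cv2.resize(c['color'][160:280,205:325],None,fx=5,fy=5))
s,R=tool();f=R.T@np.array(s['force']);print(s['t'],w2lane(s['tool_pos']),f)
for n in ['scene','top']:
  c=cam(n,n+'18.png')
  for l in ['lane','squat_tin_mid','follower_grip','fallen_can_mid','squeeze_bottle_mid','standing_can_mid']:
    m=mark(n,c,l);print(l,[(x[0],w2lane(x[1]).round(4)) for x in m])
```

```text
26.05 [-0.00273508 -0.05620054] [-11.33566581   0.46976467   2.27799637]
lane [(0.79, array([-0.0007, -0.0038])), (0.71, array([ 0.0001, -0.0551]))]
squat_tin_mid [(0.8, array([-0.0057,  0.0154])), (0.69, array([-0.0212,  0.2758]))]
follower_grip [(0.57, array([-0.0011, -0.0509]))]
fallen_can_mid [(0.8, array([-0.0002,  0.0682])), (0.38, array([-0.0948, -0.0886]))]
squeeze_bottle_mid [(0.79, array([-0.0032,  0.1141]))]
standing_can_mid [(0.58, array([-0.0029,  0.16  ])), (0.42, array([0.0941, 0.0912]))]
lane [(0.61, array([-0.0038,  0.0011]))]
squat_tin_mid [(0.57, array([-0.0034,  0.0179])), (0.36, array([-0.0027,  0.1146]))]
follower_grip [(0.47, array([-0.0054, -0.0565]))]
fallen_can_mid [(0.8, array([-0.0008,  0.0671]))]
squeeze_bottle_mid [(0.92, array([-0.0011,  0.1123]))]
standing_can_mid [(0.92, array([-0.0003,  0.1622]))]
```

View pics/s18c.png

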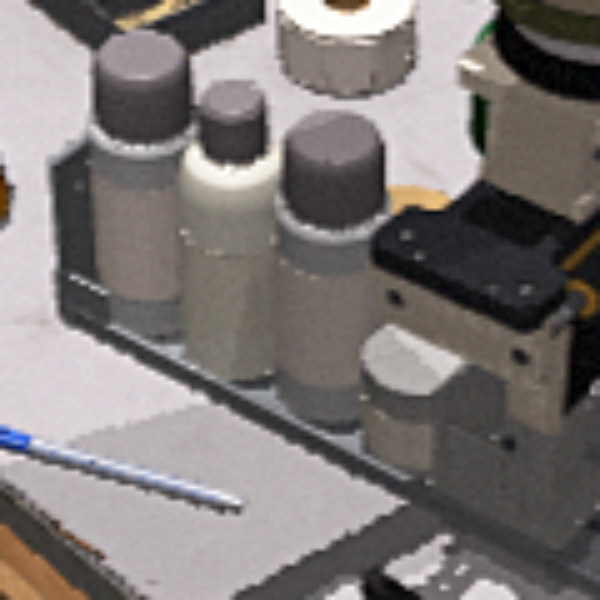

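View pics/top18.png

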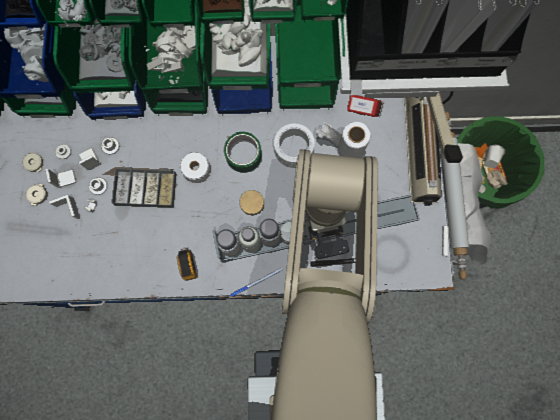

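```bash
python3 -m pendant '[{"delta_pos":[0.0015,0,0],"spin":0},{"delta_pos":[0.0025,0,0],"spin":0},{"delta_pos":[0.003,0,0],"spin":0},{"delta_pos":[0.003,0,0],"spin":0}]'
python3 - <<'E'
from h import *
s,R=tool();f=R.T@np.array(s['force']);print(s['t'],w2lane(s['tool_pos']),f,s['wrist_torque'])
c=cam('wrist','wrist19.png')
c=cam('scene');cv2.imwrite('pics/s19c.png',cv2.resize(c['color'][160:280,205:325],None,fx=5,fy=5))
E
```

```text
t: 27.15
tool_pos: [0.5015, -0.0215, 0.0655]
orientation: [1.998, 2.414, -0.01]
force: [3.9, -20.2, -4.5]
opening: 0.034
27.15 [-0.00271167 -0.05597794] [-20.50471503   0.02187594   4.74326032] [-2.9672381  -0.27966692 -0.10625319]
```

View pics/wrist19.png

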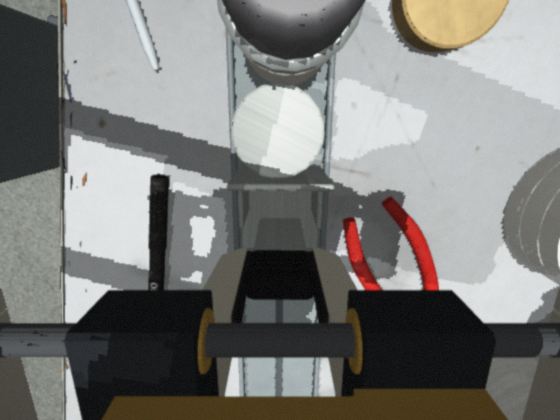

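View pics/s19c.png

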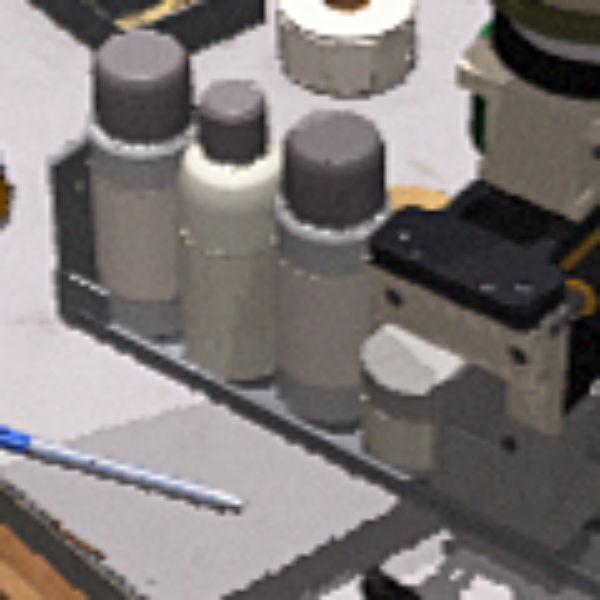

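20 N with no motion suggests a closed row. I'll check the geometry by projecting the lane's wall and a can touching it.

Run:
```python
from h import *
c=cam('scene');K=np.array(c['camera_matrix']);R=np.array(c['R']);t=np.array(c['t'])
im=cv2.resize(c['color'],None,fx=5,fy=5,interpolation=cv2.INTER_CUBIC)
def P(x,y,z):
    w=np.array([*lane2w(x,y),z]);q=K@(R@w+t);return tuple(int(round(v*5+2)) for v in q[:2]/q[2])
x0=-.003
def poly(pts,col): cv2.polylines(im,[np.array([P(*p) for p in pts])],False,col,1)
poly([(x0-.03,.19,.003),(x0-.03,.19,.09),(x0+.03,.19,.09),(x0+.03,.19,.003)],(0,0,255))
poly([(x0-.033,-.31,.011),(x0-.033,.19,.011)],(0,255,255))
for y in (.165,.115,.065,):
  for z,r in ((.003,.025),(.110,.025)):
    poly([(x0+r*np.cos(a),y+r*np.sin(a),z) for a in np.linspace(0,6.283,40)],(0,255,0))
cv2.imwrite('pics/o20.png',im[150*5:270*5,210*5:330*5])
```

```text
(no output)
```

View pics/o20.png

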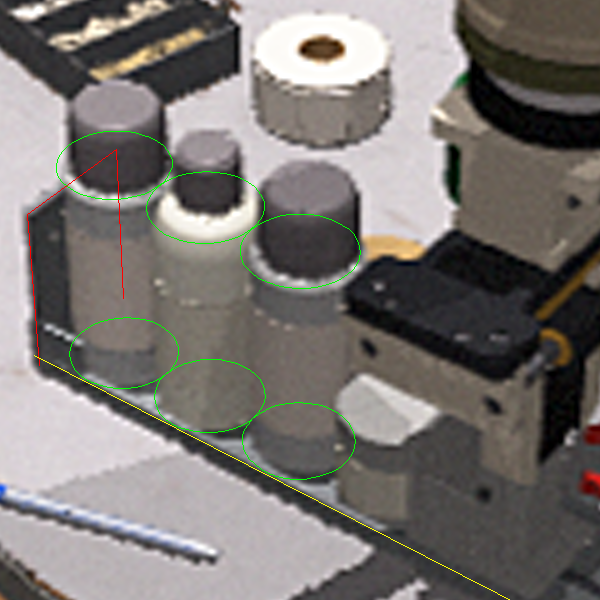

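The projected touching cans and wall fall on the real ones within 1–2 mm, and the follower value is near 0.223. The row is closed, so I'll relax the push, open and retreat.

```bash
python3 -m pendant '[{"delta_pos":[0.001,0,0],"spin":0},{"delta_pos":[0.001,0,0],"spin":0}]'
python3 -m pendant '[{"delta_pos":[0.0005,0,0],"spin":0},{"delta_pos":[0.0005,0,0],"spin":0},{"delta_pos":[0.0005,0,0],"spin":0},{"delta_pos":[0.0005,0,0],"spin":0}]' -0.4
python3 -m pendant '[{"delta_pos":[0,0,-0.005],"spin":0},{"delta_pos":[0,0,-0.02],"spin":0},{"delta_pos":[0,0,-0.045],"spin":0},{"delta_pos":[-0.01,0,-0.075],"spin":0},{"delta_pos":[-0.03,0,-0.105],"spin":0},{"delta_pos":[-0.06,0,-0.135],"spin":0},{"delta_pos":[-0.09,0,-0.155],"spin":0},{"delta_pos":[-0.11,0,-0.165],"spin":0},{"delta_pos":[-0.12,0,-0.17],"spin":0},{"delta_pos":[-0.12,0,-0.17],"spin":0}]'
python3 - <<'E'
from h import *
c=cam('scene');cv2.imwrite('pics/s21c.png',cv2.resize(c['color'][150:330,180:420],None,fx=3,fy=3))
for n in ['scene','top','wrist']:
  c=cam(n,n+'21.png');print(n)
  for l in ['lane','squat_tin_mid','follower_grip','fallen_can_mid','squeeze_bottle_mid','standing_can_mid']:
    m=mark(n,c,l);print(l,[(x[0],w2lane(x[1]).round(4),x[1][2]) for x in m])
  for l in ['pen_blue','marker_black','putty_tin','pliers','tape_measure']: print(l,mark(n,c,l))
s,R=tool();print(s['t'],s['force'])
E
```

```text
t: 27.5
tool_pos: [0.5016, -0.0217, 0.0655]
orientation: [1.998, 2.413, -0.011]
force: [1.8, -11.5, -2.7]
opening: 0.0337
t: 27.9
tool_pos: [0.5014, -0.0207, 0.0655]
orientation: [1.997, 2.414, -0.011]
force: [-0.2, 0.7, 0.6]
opening: 0.061
t: 28.9
tool_pos: [0.5239, -0.1377, 0.2382]
orientation: [1.998, 2.411, -0.01]
force: [0.2, 0.1, -0.7]
opening: 0.0651
scene
lane [(0.62, array([-0.0027, -0.0004]), 0.0006), (0.38, array([-0.1031,  0.1224]), -0.0006)]
squat_tin_mid [(0.9, array([-0.0007,  0.0134]), 0.0279), (0.57, array([-0.0964, -0.0924]), 0.0026)]
follower_grip []
fallen_can_mid [(0.69, array([0.0007, 0.0678]), 0.0672)]
squeeze_bottle_mid [(0.82, array([-0.0026,  0.1158]), 0.0687)]
standing_can_mid [(0.64, array([-0.0026,  0.1638]), 0.0743)]
pen_blue [(0.66, [0.3727, 0.1365, -0.0016])]
marker_black [(0.68, [0.4186, -0.0741, 0.003])]
putty_tin [(0.82, [0.5703, 0.1429, 0.002])]
pliers [(0.84, [0.6184, -0.0663, -0.0028])]
tape_measure [(0.82, [0.4225, 0.3022, 0.0015])]
top
lane [(0.6, array([-0.0005, -0.0005]), 0.0012), (0.3, array([0.0013, 0.1631]), 0.0729)]
squat_tin_mid [(0.88, 
[... 205 characters left out ...]
0.0752)]
standing_can_mid [(0.66, array([0.0019, 0.1616]), 0.0735)]
pen_blue [(0.58, [0.3719, 0.1337, 0.0019])]
marker_black [(0.52, [0.4163, -0.0718, 0.002])]
putty_tin [(0.72, [0.5715, 0.1447, -0.005])]
pliers [(0.79, [0.6168, -0.0623, -0.0042])]
tape_measure [(0.85, [0.4228, 0.3035, 0.0006])]
wrist
lane [(0.79, array([-0.0036,  0.0029]), -0.0021)]
squat_tin_mid []
follower_grip [(0.73, array([-0.0031, -0.0562]), 0.0799)]
fallen_can_mid []
squeeze_bottle_mid []
standing_can_mid []
pen_blue []
marker_black [(0.82, [0.4201, -0.0735, -0.0034])]
putty_tin []
pliers [(0.94, [0.6153, -0.0629, -0.0046]), (0.21, [0.488, 0.0357, -0.0017])]
tape_measure []
30.75 [ 0.53700915 -0.21537314 -0.78956993]
```

View pics/s21c.png

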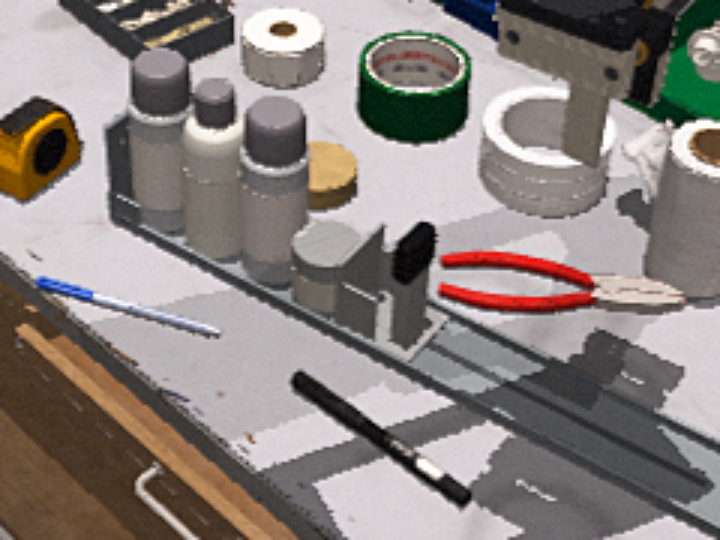

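View pics/wrist21.png

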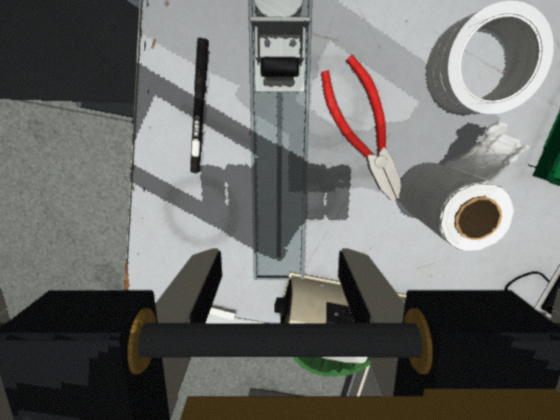

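The row stands upright and closed, from the wall at (120, 170) to the follower at (400, 290). The bystanders are unmoved and the robot is clear.

```bash
python3 -c "
from plant import robot
print(robot.close_job())"
```

```text
the job is handed in; nothing more can be done
None
```

The fallen can stands upright between the squeeze bottle and the squat tin, and the follower has closed the whole row against the end wall. The job was handed in at about 31 s of the 61 s allowed.

**Standing the can up:** I gripped the can by its cap and raised it in an arc. The grip at first held it at about 25° off vertical with its foot close to the bottle. I carried it back 35 mm, eased the grip so it swung upright, and released it clear of the others.

**Closing the row:** I gripped the follower's block and slid it up slowly, at 10 mm/s near the end. It stopped with no further movement under a 20 N push. That is the highest force I read; the bench readings only show the end of each move.

**Last checks:**
- **Row:** Everything stands upright. A projection of cans touching each other and the wall matched the scene picture within 1–2 mm. The marks after release agree within their error.
- **Follower:** It stands at about 0.223, against an expected 0.225 or so. The 2 mm difference is within my uncertainty about the lane's position.
- **Bystanders:** All five were found within about 5 mm of where they started.
- **Robot:** It was touching nothing at hand-in.
- **Misses:** The networks did not find the follower grip in the last scene picture, nor most of the row in the last wrist picture. Other views covered them all.

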